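# Clamp the blank in the drill vise and lift the loaded vise

### The arm

A 6-joint arm with a two-finger parallel gripper is mounted at the origin on a cart in front of the work surface, level with it; the furniture and walls round the work are solid. World frame = base frame: x ahead of the robot, y to its left, z up, the work surface at z = 0. Lengths are in mm, angles in rad, forces in N, time in s.
With the tool pointing down it reaches from about 350 to 875 mm from the base axis. Payload 4.2 kg.
Tool frame: the origin (TCP) lies between the finger pads, 19 mm behind the fingertips; this is the grasp point; z points along the fingers, y is the line along which they close (so a half turn about z gives the same grasp; the last joint's range is limited). The gripper opens to 85 mm and grips with 20 to 120 N. Pads are 22 mm wide; open, the fingers measure 114 mm over their backs; the gripper's body (76 mm by 85 mm) begins 54 mm behind the grasp point. The pads swing forward as they close: fully open they stand 13 mm farther back than shut.
Start: joints at [-0.874, 0.385, 0.008, 0, -1.194, -0.259], TCP at [264.979, -566.026, 250.012] pointing down, gripper open.
Joint ranges: [-3.14, 3.14], [-1.21, 2.06], [-1.07, 1.41], [-3.16, 2.05], [-2.99, -0.16], [-3.1, 3.1]. Speed limits (rad/s): [2.79, 2.79, 3.14, 3.14, 3.14, 3.14].

### API

Orientations are given as a unit quaternion [x, y, z, w].
In Python, from bench import arm gives the robot as it stands.
- The arm moves only by the tool send_rows, never from a script. Its argument "targets" is a list of rows, each an object of numbers: "gripper": the gripper command: -1 is fully open, 1 is shut, values between are in proportion; "x", "y", "z": the shift along the tool's x, y, z in cm; "ax", "ay", "az": the turn, a rotation vector about the tool's x, y, z in degrees. A call has 1 to 5 rows; each row shifts and turns the commanded pose from where the row before left it, along the tool's axes as they then stand; what a row does not reach is not made up. A row lasts 1/12 s, in which the tool goes at most 41.7 mm and 7.16 degrees, less where a joint would pass 70% of its speed; a pose out of reach is approached as far as the arm can. A call is refused whole if a number of a shift passes 4.17 or a number of a turn 7.16, either way. A call with a gripper value outside its range is refused whole. The fingers move at their own pace and stop on an object; the grip force is fixed at half the most. Time passes only in rows, so rows that do not move let the fingers close. It gives the time, the measured TCP pose, the force, the opening and the grip force at its end, in the units of the state.
- arm.read_state(): the state, without advancing time (a new reading comes with each control period).
- arm.get_image(name): name is "scene" or "top" or "wrist"; returns (picture, depth): 384x512x3 uint8, red, green, blue; 384x512 float32, mm along the optical axis (not along the pixel's ray), 0 where there is no reading.
- arm.camera_model(name): a dict with "fx", "fy", "cx", "cy" (pixels), "cam_to_world" (4x4, takes a point from camera to world coordinates). Camera axes: x right, y down, z forward; pixel columns grow to the right and rows downward; lengths in mm; the calibration is good to about 2 mm. The wrist camera is an equidistant fisheye: a pixel r from the principal point sees the ray r / f radians off the axis. A picture is of the moment at which its call begins: read the wrist's pose just before it. camera_model takes no time and is no camera call; for the wrist camera it gives the pose at the moment of the call.
- arm.job_done(): hands the job in; it is judged then, once.
Trained networks look in the newest picture that a camera, given by its name, has taken for a name from the list of things; names that differ only in an ending like _2 or _b are one class to them, and where a whole thing is asked for, a point or a joint stands for the part that bears it (a point fixed in the world has none). Each returns a list of dicts, best first, with "score" (0 to 1); they miss things now and then, are a little off and sometimes report something else, mostly with a low value. They report only what shows in the picture. A call takes as long as a camera call. They do not tell look-alikes from the thing itself.
- arm.boxes_of(camera, thing): "rect" ([left, top, width, height] in pixels, round what is visible of it).
The state is a dict: "clock": time; "joints": joint angles; "joint_vel": joint speeds; "joint_efforts": joint torques, N m; "position": TCP position; "ee_rot": TCP orientation; "contact_force": force on the tool from outside, world axes, zero at the start; "wrist_torque": the same for the moment, N m; "gripper_width": finger opening in mm; "grasp_force": force on a finger pad.
Only numpy, scipy, OpenCV 4.12 (cv2) and the standard library are available. Lean on these libraries where they do the work, as an engineer would, in place of code of your own. Each camera call takes 0.05 s, during which the arm holds its last target. There are 200 camera calls.

### The job

Wind the crank of the little drill vise clockwise (seen from the crank's end) until its sliding jaw is tight on the wooden blank, then let go of the crank, grip the vise itself by its thick fixed jaw and lift it with the blank still clamped in it, about 15 cm straight up off the bench. Finish while holding the vise there, steady and level and carried by the gripper alone; leave the other things on the bench where they lie.

Things in the scene. Friction and masses are not known exactly. Their poses are not given: they have to be found in the camera images.
- vise: small loose metal drill vise, 0.8 kg in all, standing by its own weight (over about 8 N on the crank may shift or tip it). Origin: centre of the underside; own x along the screw, from the crank end (-x, roughly towards the robot) to the fixed jaw (+x), z up. Foot flange x -75 to +55, 76 wide, 8 mm thick; bed 46 wide, top at z 18; bearing plate x -75 to -61, up to z 66; screw axis y 0, z 50 mm
- jaw: sliding jaw, metal block 21 mm thick, 44 wide, up to z 66 mm. Origin: in the plane of its clamping face, at the height of the vise's underside; axes as the vise's. The screw moves it along +x towards the fixed jaw, whose clamping face is at vise x +5 mm
- crank (a joint): turn of the crank, rad: 0 = arm straight up; grows clockwise seen from the crank end (from the top the knob goes to vise -y), closing the jaw 12 mm per turn. Jaw face at vise x = -39 mm + 1.91 mm x value; the 30 mm blank is met at about 7.33 rad; tight after 0.5 to 1 rad more, at 5 N on the knob (it gives and springs back a little; free turning takes 2 N). Stays where left
- knob_grip (a point): middle of the crank's black handle: round bar, 15 mm diameter, 40 mm long, parallel to the screw, 30 mm from the screw axis, its middle at vise x -113 mm. It spins freely on its pin, so the fingers can hold it through full turns without turning. At its lowest its middle is 20 mm above the bench
- blank: dark hardwood workpiece 30 mm (x) x 36 mm (y) x 40 mm high with an 8 mm hole started in its top, loose at first, standing on the vise bed between the open jaws; origin centre of its underside; axes nearly the vise's
- wax_tin: bystander: round tin 84 mm across, 32 mm high, on the bench to the right
- tape_measure: bystander: tape measure 71x86x64 mm on the bench near the robot
- fixed_jaw (a point): point inside the vise's fixed jaw (solid block at the far end: vise x +5 to +55, flat sides 46 mm apart at y +-23, z 18 to 70 mm), at vise x +15, y 0, z 50 mm; axes as the vise's. Close the fingers on it along y. The loaded vise balances within about 15 mm of this point; about 40 N of grip is enough
- dowel_pin: bystander: wooden dowel, 101 mm long, lying on the bench beyond and to the left of the vise
- drawer_cabinet: fixed wooden drawer cabinet, 152 x 218 x 178 mm high, to the right of the vise; origin centre of its underside; an obstacle
Mind the look-alikes: they are no part of the job. Of the things shaped like the blank, the dark wooden one is meant.

How it is judged:
By the outcome, as a careful person would: the job done as asked, in the order asked, and still so for the second after the job is handed in, while the arm keeps its last pose, push and grip.
It also fails if it takes over 72 s, if anything falls off the work surface, if the arm or the gripper's body presses on something with over 40 N, if the wrist force passes 120 N, or if a joint passes its speed limit or range.

## Working session

There is one attempt and no reset: what is moved stays moved. The work goes in short steps, Python scripts to look and compute and a tool call to move; the robot and the scene stay as the last step left them, time stands still between calls to the robot, and variables do not carry over. Pictures are saved under pics/ and viewed, at most 10 in all, crops included, and the job is handed in when it is done.

Besides the shell and the picture viewer there is one more tool, called after "Emit:" as name(argument=value, ...) on one line, values as JSON. send_rows: Moves the arm, as the interface text tells. Its arguments: {"type":"object","properties":{"targets":{"type":"array"}},"required":["targets"]}

```bash
mkdir -p pics; ls
cat > h.py <<'E'
import numpy as np, cv2
from bench import arm
def save(n,im): cv2.imwrite('pics/'+n,cv2.cvtColor(im,cv2.COLOR_RGB2BGR))
def cloud(name,depth):
    m=arm.camera_model(name); T=np.array(m['cam_to_world'])
    v,u=np.mgrid[0:depth.shape[0],0:depth.shape[1]]
    P=np.stack([(u-m['cx'])/m['fx']*depth,(v-m['cy'])/m['fy']*depth,depth],-1)
    return P@T[:3,:3].T+T[:3,3]
E
python3 - <<'E'
from h import *
ims=[]
for c in ['scene','top']:
    im,d=arm.get_image(c); np.savez('pics/'+c+'.npz',im=im,d=d,P=cloud(c,d)); ims.append(im)
    for t in ['vise','jaw','knob_grip','blank','fixed_jaw','crank','wax_tin','tape_measure','drawer_cabinet','dowel_pin']:
        print(c,t,[(round(b['score'],2),np.round(b['rect']).tolist()) for b in arm.boxes_of(c,t)[:3]])
save('s.png',ims[0]);save('t.png',ims[1])
print(arm.read_state())
E
```

```text
pics
scene vise [(0.92, [179.0, 194.0, 71.0, 54.0])]
scene jaw [(0.51, [213.0, 206.0, 13.0, 31.0])]
scene knob_grip [(0.68, [232.0, 214.0, 18.0, 14.0])]
scene blank [(0.94, [173.0, 241.0, 22.0, 21.0]), (0.79, [199.0, 202.0, 21.0, 27.0])]
scene fixed_jaw [(0.56, [180.0, 188.0, 71.0, 62.0]), (0.51, [210.0, 207.0, 16.0, 29.0])]
scene crank [(0.68, [225.0, 211.0, 26.0, 22.0])]
scene wax_tin [(0.73, [275.0, 170.0, 36.0, 25.0])]
scene tape_measure [(0.77, [291.0, 231.0, 20.0, 41.0])]
scene drawer_cabinet []
scene dowel_pin [(0.7, [129.0, 237.0, 35.0, 8.0])]
top vise [(0.57, [212.0, 147.0, 37.0, 75.0])]
top jaw [(0.57, [213.0, 185.0, 20.0, 12.0])]
top knob_grip [(0.52, [221.0, 207.0, 4.0, 17.0])]
top blank [(0.61, [184.0, 176.0, 15.0, 12.0]), (0.53, [218.0, 170.0, 18.0, 15.0])]
top fixed_jaw [(0.8, [213.0, 146.0, 37.0, 79.0])]
top crank [(0.62, [218.0, 179.0, 10.0, 48.0]), (0.52, [212.0, 143.0, 39.0, 80.0]), (0.52, [179.0, 122.0, 15.0, 36.0])]
top wax_tin [(0.97, [309.0, 184.0, 42.0, 39.0])]
top tape_measure [(0.65, [225.0, 247.0, 32.0, 26.0])]
top drawer_cabinet []
top dowel_pin [(0.5, [179.0, 122.0, 19.0, 36.0])]
{'clock': 1.1, 'joints': array([-8.74410891e-01,  3.84732684e-01,  7.88176977e-03,  8.77422993e-06,
       -1.19400593e+00, -2.58615523e-01]), 'joint_vel': array([-2.64174151e-03, -2.89141812e-04,  8.88620208e-05, -7.94817136e-04,
        8.45432484e-04, -1.74378544e-03]), 'joint_efforts': array([-3.07706487e-04, -3.92097080e+01,  1.88618928e+01,  4.19065207e+00,
       -2.88443907e-04, -7.82721258e-06]), 'position': array([ 264.96764725, -566.02540453,  249.98648246]), 'ee_rot': array([-2.17142895e-01,  9.76139827e-01,  2.50010537e-05, -1.75295571e-05]), 'contact_force': array([0.16107511, 0.69404147, 0.51004617]), 'wrist_torque': array([-0.03463551,  0.00298261,  0.03897556]), 'grasp_force': 0.0, 'gripper_width': 85.13411039535134}
```

Run:
```python
from h import *
s=np.load('pics/scene.npz');t=np.load('pics/top.npz')
a=cv2.resize(s['im'][160:280,110:330],None,fx=3.6,fy=3.6,interpolation=3)[:, :800]
save('a.png',a)
b=cv2.resize(t['im'][110:285,150:370],None,fx=3.4,fy=3.4,interpolation=3); save('b.png',b)
for n,z in(('top',t),('scene',s)):
    P=z['P']; ok=(z['d']>0)
    for (x,y) in ([(230,170),(230,155),(222,190),(222,215),(191,182),(330,203),(241,260),(186,140)] if n=='top' else [(240,221),(209,213),(220,215),(184,250)]): print(n,(x,y),P[y,x].round(0), z['im'][y,x])
# vise top-view mask: points z 55..85 in box
P=t['P'][135:235,200:260]; m=(P[...,2]>10)&(P[...,2]<95); q=P[m]
for lo,hi in((5,12),(14,22),(36,48),(60,68),(68,75),(76,90)):
    k=q[(q[:,2]>lo)&(q[:,2]<hi)]; print(lo,hi,len(k), k.min(0).round() if len(k) else '', k.max(0).round() if len(k) else '')
```

```text
top (230, 170) [593. -28.  59.] [104  67  47]
top (230, 155) [629. -29.  70.] [183 183 184]
top (222, 190) [542.  -8.  63.] [142 142 143]
top (222, 215) [480. -11.  85.] [33 34 37]
top (191, 182) [565.  75.  37.] [209  69  67]
top (330, 203) [ 509. -281.   31.] [172 108  81]
top (241, 260) [369. -55.  61.] [188 154  64]
top (186, 140) [680.  94.  15.] [191 168 131]
scene (240, 221) [482.   1.  79.] [101  78  60]
scene (209, 213) [570.  -6.  59.] [143  82  50]
scene (220, 215) [540.  -7.  65.] [236 233 236]
scene (184, 250) [559.  96.  32.] [190  51  36]
5 12 30 [527. -61.  10.] [694.  22.  12.]
14 22 116 [519. -53.  14.] [693.  19.  22.]
36 48 50 [503. -53.  36.] [687.   2.  48.]
60 68 285 [505. -51.  60.] [653.  11.  68.]
68 75 331 [524. -52.  68.] [649.   6.  73.]
76 90 112 [463. -20.  77.] [509.  -3.  89.]
```

View pics/a.png

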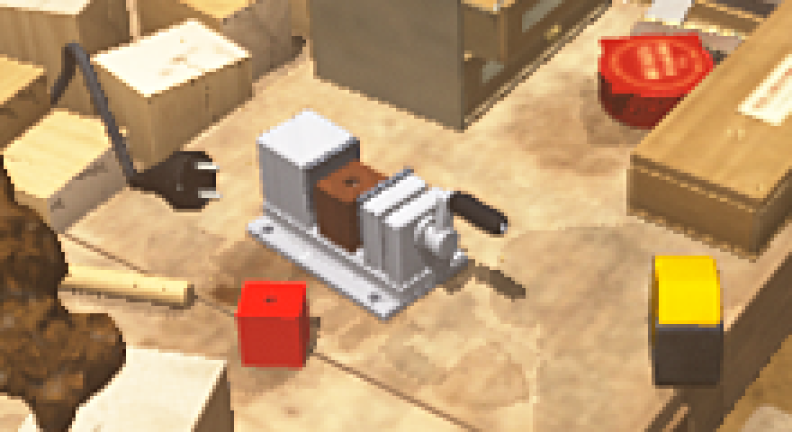

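View pics/b.png

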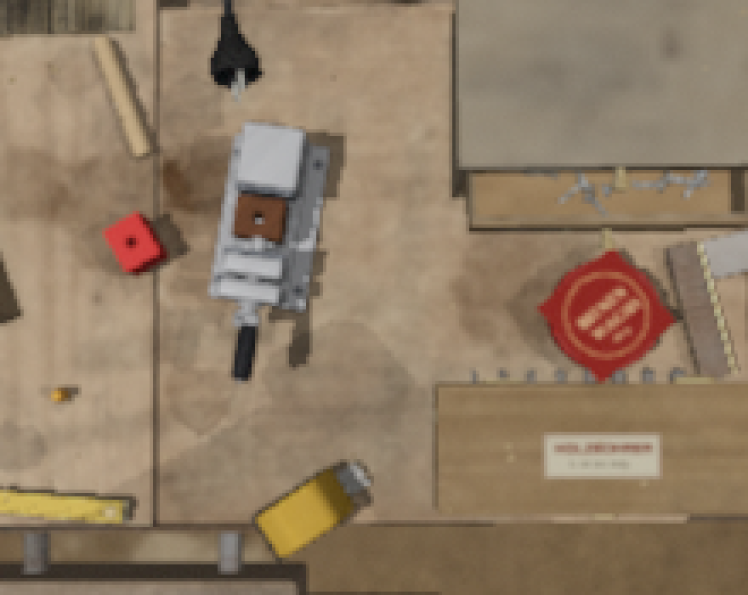

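Look-alikes: the red block at top (191,182) and the dark brown block between the jaws at top (227,177). The brown one with the hole is the blank, so this vise is the right one. The crank is near straight up, with the knob at top (222,215). The tan block pile to the left is not relevant.

Run:
```python
from h import *
t=np.load('pics/top.npz');s=np.load('pics/scene.npz')
P=t['P'].reshape(-1,3); im=t['im'].reshape(-1,3).astype(int)
def rect(m,n):
    r=cv2.minAreaRect(P[m][:,:2].astype(np.float32)); print(n,m.sum(),np.round(r[0],1),np.round(r[1],1),round(r[2],1),'z',np.median(P[m][:,2]).round(1))
inb=lambda x0,x1,y0,y1:(P[:,0]>x0)&(P[:,0]<x1)&(P[:,1]>y0)&(P[:,1]<y1)
v=inb(450,700,-80,40)
rect(v&(P[:,0]>600)&(abs(P[:,2]-70)<4),'fixed')
rect(v&(P[:,0]<570)&(P[:,0]>505)&(abs(P[:,2]-66)<4),'jaw+plate')
k=v&(P[:,0]<512)&(P[:,2]>75); rect(k,'knob')
br=v&(im[:,0]-im[:,2]>35)&(abs(P[:,2]-58)<5); rect(br,'blank')
# axis direction through knob
q=P[k][:,:2]; c=q.mean(0); print(c, np.degrees(np.arctan2(*np.linalg.svd(q-c)[2][0][::-1])))
S=s['P'].reshape(-1,3); si=s['im'].reshape(-1,3).astype(int)
m=(S[:,0]<510)&(S[:,0]>440)&(abs(S[:,1])<50)&(S[:,2]>30)&(si.sum(1)<200); print(m.sum(),S[m].min(0),S[m].max(0),S[m].mean(0))
```

```text
fixed 344 [624.7 -27.1] [45.3 49.8] 80.3 z 69.4
jaw+plate 218 [534.7 -12.2] [45.1 45.6] 80.7 z 65.3
knob 113 [486.1 -11.1] [14.1 47.3] 80.9 z 83.8
blank 154 [583.3 -17.7] [35.2 29.4] 82.8 z 57.6
[485.71651192 -11.55398677] 172.78272174139158
90 [460.33227658 -13.9563515   77.55293354] [498.99701838   5.00949416  86.99117231] [480.26426032  -3.32821685  83.45567159]
```

Emit:
send_rows(targets=[{"az": 6.92, "y": 1}, {"az": 6.92, "y": 2}, {"az": 6.92, "y": 3}, {"az": 6.92, "y": 3}, {"az": 6.92, "y": 3}])

```text
$.targets[0]: bad value
```

Emit:
send_rows(targets=[{"x": -1, "y": 3.5}, {"x": -1, "y": 3.5}, {"x": -1, "y": 3.5}, {"x": -1, "y": 3.5}, {"x": -1, "y": 3.5}])

```text
$.targets[0]: bad value
```

Emit:
send_rows(targets=[{"x": -1, "y": 3.5}, {"x": -1, "y": 3.5}, {"x": -1, "y": 3.5}, {"x": -1, "y": 3.5}, {"x": -1, "y": 3}])

```text
$.targets[0]: bad value
```

Emit:
send_rows(targets=[{"gripper": -1, "x": 0, "y": 1, "z": 0, "ax": 0, "ay": 0, "az": 6.92}, {"gripper": -1, "x": 0, "y": 2, "z": 0, "ax": 0, "ay": 0, "az": 6.92}, {"gripper": -1, "x": 0, "y": 3, "z": 0, "ax": 0, "ay": 0, "az": 6.92}, {"gripper": -1, "x": 0, "y": 3, "z": 0, "ax": 0, "ay": 0, "az": 6.92}, {"gripper": -1, "x": 0, "y": 3, "z": 0, "ax": 0, "ay": 0, "az": 6.92}])

```text
clock: 1.52
position: [246.9, -447.5, 249.8]
ee_rot: [0.087, 0.996, 0.0, -0.0]
contact_force: [1.0, 0.5, -0.1]
gripper_width: 85.3
grasp_force: 0.0
```

Emit:
send_rows(targets=[{"gripper": -1, "x": -1, "y": 3.5, "z": 0, "ax": 0, "ay": 0, "az": 0}, {"gripper": -1, "x": -1, "y": 3.5, "z": 0, "ax": 0, "ay": 0, "az": 0}, {"gripper": -1, "x": -1, "y": 3.5, "z": 0, "ax": 0, "ay": 0, "az": 0}, {"gripper": -1, "x": -1, "y": 3.5, "z": 0, "ax": 0, "ay": 0, "az": 0}, {"gripper": -1, "x": -1, "y": 3.5, "z": 0, "ax": 0, "ay": 0, "az": 0}])

```text
clock: 1.93
position: [326.3, -282.8, 250.4]
ee_rot: [0.083, 0.997, -0.0, 0.0]
contact_force: [1.8, -1.0, 0.3]
gripper_width: 85.4
grasp_force: 0.0
```

Emit:
send_rows(targets=[{"gripper": -1, "x": -1, "y": 3.5, "z": 0, "ax": 0, "ay": 0, "az": 0}, {"gripper": -1, "x": -1, "y": 3.5, "z": 0, "ax": 0, "ay": 0, "az": 0}, {"gripper": -1, "x": -1, "y": 3.5, "z": 0, "ax": 0, "ay": 0, "az": 0}, {"gripper": -1, "x": -1, "y": 3.5, "z": 0, "ax": 0, "ay": 0, "az": 0}, {"gripper": -1, "x": -1, "y": 3, "z": 0, "ax": 0, "ay": 0, "az": 0}])

```text
clock: 2.35
position: [403.9, -122.9, 250.5]
ee_rot: [0.082, 0.997, 0.0, 0.001]
contact_force: [1.0, -1.0, -0.7]
gripper_width: 85.8
grasp_force: 0.0
```

Emit:
send_rows(targets=[{"gripper": -1, "x": -1.2, "y": 3, "z": 1, "ax": 0, "ay": 0, "az": 0}, {"gripper": -1, "x": -1.2, "y": 3, "z": 2, "ax": 0, "ay": 0, "az": 0}, {"gripper": -1, "x": -1.2, "y": 3, "z": 2, "ax": 0, "ay": 0, "az": 0}, {"gripper": -1, "x": -1.2, "y": 2, "z": 1, "ax": 0, "ay": 0, "az": 0}, {"gripper": -1, "x": -1, "y": 1, "z": 0, "ax": 0, "ay": 0, "az": 0}])

```text
clock: 2.77
position: [480.2, -14.3, 187.8]
ee_rot: [0.082, 0.997, -0.001, -0.002]
contact_force: [-0.7, -1.5, -0.3]
gripper_width: 85.5
grasp_force: 0.0
```

```bash
cat >> h.py <<'E'
def wcloud(depth,m):
    T=np.array(m['cam_to_world']); v,u=np.mgrid[0:depth.shape[0],0:depth.shape[1]].astype(float)
    a=(u-m['cx'])/m['fx'];b=(v-m['cy'])/m['fy'];r=np.hypot(a,b)+1e-9
    k=np.tan(np.minimum(r,1.5))/r
    P=np.stack([a*k*depth,b*k*depth,depth],-1); P[r>1.4]=np.nan
    return P@T[:3,:3].T+T[:3,3]
def wlook(n):
    m=arm.camera_model('wrist'); im,d=arm.get_image('wrist'); P=wcloud(d,m); P[d<=0]=np.nan
    save(n+'.png',cv2.resize(im,None,fx=1.5,fy=1.5)); np.savez('pics/'+n+'.npz',im=im,d=d,P=P); return im,d,P
def rect(P,m,n):
    q=P[m]
    if len(q)<5: print(n,'few',len(q));return
    r=cv2.minAreaRect(q[:,:2].astype(np.float32)); print(n,len(q),np.round(r[0],1),np.round(r[1],1),round(r[2],1),'z',np.round(np.percentile(q[:,2],[5,50,95]),1))
E
python3 - <<'E'
from h import *
im,d,P=wlook('w1'); s=arm.read_state(); print(s['position'],s['ee_rot'])
P=P.reshape(-1,3); im=im.reshape(-1,3).astype(int)
P=np.nan_to_num(P,nan=-999)
v=(P[:,0]>440)&(P[:,0]<700)&(abs(P[:,1]+20)<60)
rect(P,v&(P[:,0]>595)&(abs(P[:,2]-70)<4),'fixed')
rect(P,v&(P[:,0]<570)&(P[:,0]>518)&(abs(P[:,2]-66)<4),'jaw+plate')
rect(P,v&(P[:,0]<508)&(P[:,2]>65)&(im.sum(1)<230)&(P[:,2]<95),'knob')
rect(P,v&(im[:,0]-im[:,2]>35)&(abs(P[:,2]-58)<5),'blank')
E
```

```text
[483.1531661  -13.93628975 189.24751999] [ 8.12961174e-02  9.96689908e-01 -4.09634437e-04  1.74994473e-05]
fixed 1376 [624.2 -24.5] [46.1 49. ] 80.5 z [67.3 69.  70.1]
jaw+plate 1497 [539.5 -11. ] [44.5 37. ] 80.5 z [62.9 65.1 68.2]
knob 824 [484.2  -7.9] [15.  46.1] 83.0 z [79.4 84.3 86.1]
blank 646 [583.8 -15.6] [34.1 28.6] 83.1 z [56.3 57.2 58.2]
```

View pics/w1.png

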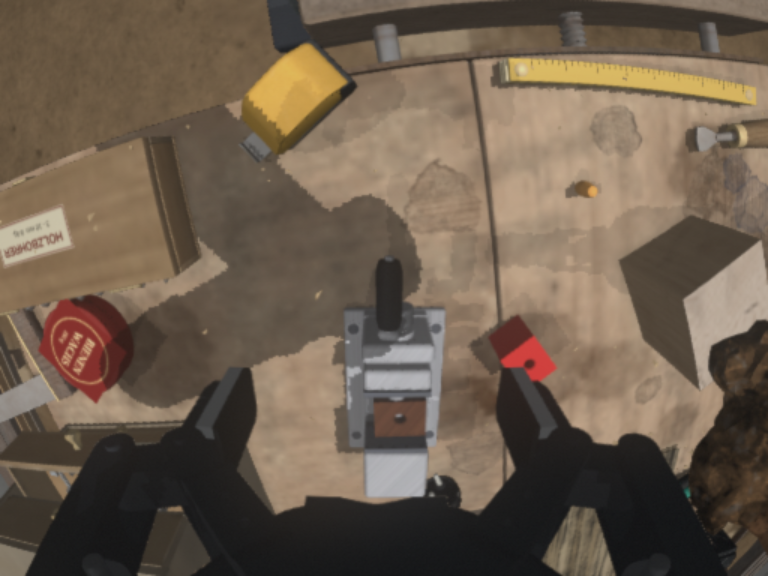

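Emit:
send_rows(targets=[{"gripper": 0, "x": 0.5, "y": 0.5, "z": 1, "ax": 0, "ay": 0, "az": 0.2}, {"gripper": 0, "x": 0, "y": 0, "z": 2.5, "ax": 0, "ay": 0, "az": 0}, {"gripper": 0, "x": 0, "y": 0, "z": 2.5, "ax": 0, "ay": 0, "az": 0}, {"gripper": 0, "x": 0, "y": 0, "z": 1, "ax": 0, "ay": 0, "az": 0}, {"gripper": 0, "x": 0, "y": 0, "z": 0, "ax": 0, "ay": 0, "az": 0}])

```text
clock: 3.23
position: [474.9, -11.4, 118.5]
ee_rot: [0.085, 0.996, -0.001, -0.002]
contact_force: [-0.0, 0.1, 0.4]
gripper_width: 42.6
grasp_force: 0.0
```

Run:
```python
from h import *
im,d,P=wlook('w2'); s=arm.read_state(); print(s['position'],s['ee_rot'],s['gripper_width'])
P=P.reshape(-1,3); im=im.reshape(-1,3).astype(int)
P=np.nan_to_num(P,nan=-999)
v=(P[:,0]>440)&(P[:,0]<700)&(abs(P[:,1]+20)<60)
rect(P,v&(P[:,0]>595)&(abs(P[:,2]-70)<4),'fixed')
rect(P,v&(P[:,0]<570)&(P[:,0]>518)&(abs(P[:,2]-66)<4),'jaw+plate')
rect(P,v&(P[:,0]<503)&(abs(P[:,1]+8)<20)&(P[:,2]>65)&(im.sum(1)<230)&(P[:,2]<95),'knob')
```

```text
[476.13079468 -11.1387539  119.94698804] [ 8.49777611e-02  9.96382593e-01 -3.99521860e-04 -5.90110739e-04] 42.71712449564516
fixed few 0
jaw+plate 2052 [539.9 -11.2] [44.2 37.9] 81.8 z [63.  65.1 68.2]
knob 1395 [482.   -8.1] [14.6 42.8] 81.8 z [79.9 84.4 86.2]
```

View pics/w2.png

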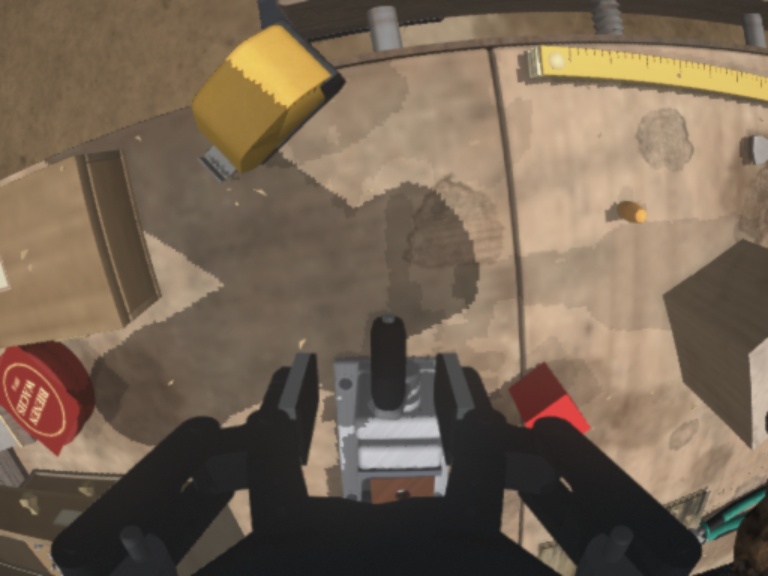

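Emit:
send_rows(targets=[{"gripper": 0, "x": -0.2, "y": 0.4, "z": 1, "ax": 0, "ay": 0, "az": 0}, {"gripper": 0, "x": 0, "y": 0, "z": 1.5, "ax": 0, "ay": 0, "az": 0}, {"gripper": 0, "x": 0, "y": 0, "z": 1, "ax": 0, "ay": 0, "az": 0}, {"gripper": 0, "x": 0, "y": 0, "z": 0, "ax": 0, "ay": 0, "az": 0}, {"gripper": 0, "x": 0, "y": 0, "z": 0, "ax": 0, "ay": 0, "az": 0}])

```text
clock: 3.7
position: [479.7, -6.8, 85.5]
ee_rot: [0.085, 0.996, 0.0, 0.001]
contact_force: [-0.1, -0.1, 1.2]
gripper_width: 42.7
grasp_force: 0.0
```

Run:
```python
from h import *
im,d,P=wlook('w3'); s=arm.read_state(); print(s['position'],s['ee_rot'],s['gripper_width'],s['contact_force'])
P=P.reshape(-1,3); im=im.reshape(-1,3).astype(int)
P=np.nan_to_num(P,nan=-999)
v=(P[:,0]>440)&(P[:,0]<700)&(abs(P[:,1]+20)<60)
rect(P,v&(P[:,0]<503)&(abs(P[:,1]+8)<14)&(P[:,2]>65)&(im.sum(1)<230)&(P[:,2]<95),'knob')
```

```text
[479.93109482  -6.6541363   85.91845073] [8.45726820e-02 9.96416773e-01 2.65393860e-04 1.00311980e-03] 42.71056629884614 [ 0.00596637  0.85936276 -0.50437429]
knob 1914 [481.9  -7.8] [14.9 41.9] 80.6 z [79.4 84.4 86.1]
```

Emit:
send_rows(targets=[{"gripper": 0.3, "x": 0, "y": -0.1, "z": 0, "ax": 0, "ay": 0, "az": 0}, {"gripper": 0.5, "x": 0, "y": 0, "z": 0, "ax": 0, "ay": 0, "az": 0}, {"gripper": 0.6, "x": 0, "y": 0, "z": 0, "ax": 0, "ay": 0, "az": 0}, {"gripper": 1, "x": 0, "y": 0, "z": 0, "ax": 0, "ay": 0, "az": 0}, {"gripper": 1, "x": 0, "y": 0, "z": 0, "ax": 0, "ay": 0, "az": 0}])

```text
clock: 4.17
position: [479.2, -7.7, 85.7]
ee_rot: [0.084, 0.996, 0.0, 0.001]
contact_force: [-0.6, 1.4, 4.0]
gripper_width: 12.9
grasp_force: 58.5
```

Emit:
send_rows(targets=[{"gripper": 1, "x": 0, "y": 0, "z": 0, "ax": 0, "ay": 0, "az": 0}, {"gripper": 1, "x": 0, "y": 0, "z": 0, "ax": 0, "ay": 0, "az": 0}])

```text
clock: 4.33
position: [479.1, -7.7, 85.6]
ee_rot: [0.084, 0.996, 0.0, 0.0]
contact_force: [-2.1, 0.3, 5.4]
gripper_width: 13.1
grasp_force: 58.7
```

Run:
```python
import numpy as np
v0=0.235
R=30
# tool y=+vise y ; tool z = down. knob vise y=-R sin v, z=R cos v
print('step rows: y,z (cm)')
st=np.radians(12)
for k in range(40):
    a,b=v0+k*st,v0+(k+1)*st
    print(k,round(b,3),round(-3*(np.sin(b)-np.sin(a)),2),round(-3*(np.cos(b)-np.cos(a)),2))
```

```text
step rows: y,z (cm)
0 0.444 -0.59 0.21
1 0.654 -0.53 0.33
2 0.863 -0.46 0.43
3 1.073 -0.36 0.52
4 1.282 -0.24 0.58
5 1.492 -0.11 0.62
6 1.701 0.02 0.63
7 1.911 0.15 0.61
8 2.12 0.27 0.57
9 2.329 0.38 0.5
10 2.539 0.48 0.41
11 2.748 0.55 0.3
12 2.958 0.6 0.18
13 3.167 0.63 0.05
14 3.377 0.62 -0.08
15 3.586 0.59 -0.21
16 3.795 0.53 -0.33
17 4.005 0.46 -0.43
18 4.214 0.36 -0.52
19 4.424 0.24 -0.58
20 4.633 0.11 -0.62
21 4.843 -0.02 -0.63
22 5.052 -0.15 -0.61
23 5.262 -0.27 -0.57
24 5.471 -0.38 -0.5
25 5.68 -0.48 -0.41
26 5.89 -0.55 -0.3
27 6.099 -0.6 -0.18
28 6.309 -0.63 -0.05
29 6.518 -0.62 0.08
30 6.728 -0.59 0.21
31 6.937 -0.53 0.33
32 7.147 -0.46 0.43
33 7.356 -0.36 0.52
34 7.565 -0.24 0.58
35 7.775 -0.11 0.62
36 7.984 0.02 0.63
37 8.194 0.15 0.61
38 8.403 0.27 0.57
39 8.613 0.38 0.5
```

Emit:
send_rows(targets=[{"gripper": 1, "x": 0, "y": -0.59, "z": 0.21, "ax": 0, "ay": 0, "az": 0}, {"gripper": 1, "x": 0, "y": -0.53, "z": 0.33, "ax": 0, "ay": 0, "az": 0}, {"gripper": 1, "x": 0, "y": -0.46, "z": 0.43, "ax": 0, "ay": 0, "az": 0}])

```text
clock: 4.58
position: [476.6, -23.6, 75.7]
ee_rot: [0.084, 0.996, 0.0, 0.001]
contact_force: [0.1, 0.3, 2.8]
gripper_width: 13.1
grasp_force: 58.4
```

Run:
```python
from h import *
im,d,P=wlook('w4'); s=arm.read_state(); print(s['position'],s['gripper_width'],s['contact_force'])
```

```text
[476.40387266 -24.09574199  74.71431114] 12.948044720841713 [ 1.6413183  -2.56381869  2.14955505]
```

View pics/w4.png

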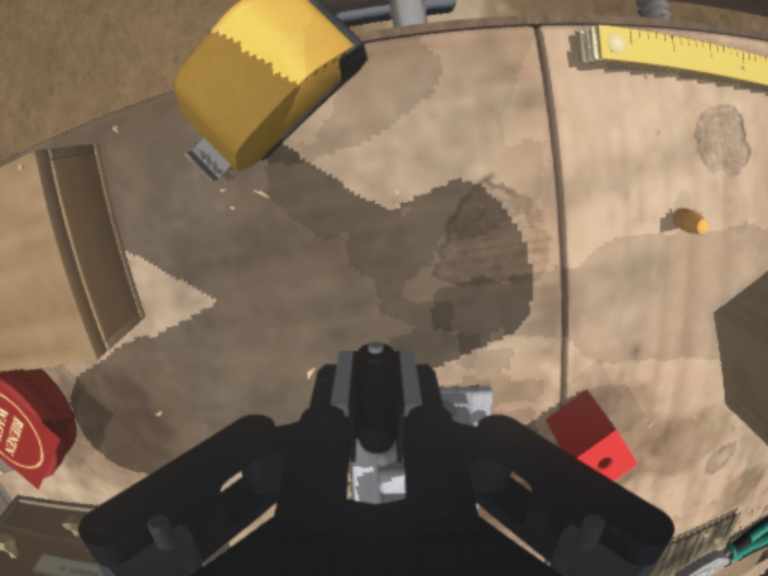

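The knob at (376,400) sits between both pads. The crank is turning and the forces are small.

Emit:
send_rows(targets=[{"gripper": 1, "x": 0, "y": -0.36, "z": 0.52, "ax": 0, "ay": 0, "az": 0}, {"gripper": 1, "x": 0, "y": -0.24, "z": 0.58, "ax": 0, "ay": 0, "az": 0}, {"gripper": 1, "x": 0, "y": -0.11, "z": 0.62, "ax": 0, "ay": 0, "az": 0}, {"gripper": 1, "x": 0, "y": 0.02, "z": 0.63, "ax": 0, "ay": 0, "az": 0}])

```text
clock: 4.97
position: [475.6, -30.0, 51.2]
ee_rot: [0.085, 0.996, 0.0, 0.001]
contact_force: [1.2, 3.1, 1.4]
gripper_width: 13.1
grasp_force: 58.8
```

Emit:
send_rows(targets=[{"gripper": 1, "x": 0, "y": 0.15, "z": 0.61, "ax": 0, "ay": 0, "az": 0}, {"gripper": 1, "x": 0, "y": 0.27, "z": 0.57, "ax": 0, "ay": 0, "az": 0}, {"gripper": 1, "x": 0, "y": 0.38, "z": 0.5, "ax": 0, "ay": 0, "az": 0}])

```text
clock: 5.22
position: [477.1, -21.6, 34.6]
ee_rot: [0.084, 0.996, 0.0, 0.001]
contact_force: [1.1, 4.1, 6.1]
gripper_width: 12.8
grasp_force: 59.3
```

Emit:
send_rows(targets=[{"gripper": 1, "x": 0, "y": 0.48, "z": 0.4, "ax": 0, "ay": 0, "az": 0}, {"gripper": 1, "x": 0, "y": 0.55, "z": 0.28, "ax": 0, "ay": 0, "az": 0}, {"gripper": 1, "x": 0, "y": 0.6, "z": 0.16, "ax": 0, "ay": 0, "az": 0}])

```text
clock: 5.47
position: [479.6, -5.6, 26.6]
ee_rot: [0.084, 0.996, -0.0, 0.0]
contact_force: [0.3, -0.1, 8.0]
gripper_width: 12.7
grasp_force: 59.4
```

Emit:
send_rows(targets=[{"gripper": 1, "x": 0, "y": 0.63, "z": 0.05, "ax": 0, "ay": 0, "az": 0}, {"gripper": 1, "x": 0, "y": 0.62, "z": -0.08, "ax": 0, "ay": 0, "az": 0}, {"gripper": 1, "x": 0, "y": 0.59, "z": -0.21, "ax": 0, "ay": 0, "az": 0}])

```text
clock: 5.72
position: [482.3, 11.9, 29.0]
ee_rot: [0.085, 0.996, -0.001, -0.0]
contact_force: [1.0, -3.7, 3.0]
gripper_width: 12.8
grasp_force: 58.8
```

Emit:
send_rows(targets=[{"gripper": 1, "x": 0, "y": 0.53, "z": -0.33, "ax": 0, "ay": 0, "az": 0}, {"gripper": 1, "x": 0, "y": 0.46, "z": -0.43, "ax": 0, "ay": 0, "az": 0}, {"gripper": 1, "x": 0, "y": 0.36, "z": -0.52, "ax": 0, "ay": 0, "az": 0}])

```text
clock: 5.97
position: [484.2, 25.6, 41.4]
ee_rot: [0.085, 0.996, -0.0, -0.001]
contact_force: [3.2, -1.0, -1.6]
gripper_width: 12.8
grasp_force: 58.5
```

Emit:
send_rows(targets=[{"gripper": 1, "x": 0, "y": 0.24, "z": -0.58, "ax": 0, "ay": 0, "az": 0}, {"gripper": 1, "x": 0, "y": 0.11, "z": -0.62, "ax": 0, "ay": 0, "az": 0}, {"gripper": 1, "x": 0, "y": -0.02, "z": -0.63, "ax": 0, "ay": 0, "az": 0}])

```text
clock: 6.22
position: [484.5, 28.7, 60.4]
ee_rot: [0.085, 0.996, -0.0, -0.001]
contact_force: [1.3, 0.3, -2.3]
gripper_width: 12.7
grasp_force: 58.6
```

Emit:
send_rows(targets=[{"gripper": 1, "x": 0, "y": -0.15, "z": -0.61, "ax": 0, "ay": 0, "az": 0}, {"gripper": 1, "x": 0, "y": -0.27, "z": -0.57, "ax": 0, "ay": 0, "az": 0}, {"gripper": 1, "x": 0, "y": -0.38, "z": -0.5, "ax": 0, "ay": 0, "az": 0}])

```text
clock: 6.47
position: [483.0, 20.3, 77.5]
ee_rot: [0.085, 0.996, -0.0, -0.0]
contact_force: [0.6, -0.3, -2.4]
gripper_width: 13.1
grasp_force: 58.6
```

Emit:
send_rows(targets=[{"gripper": 1, "x": 0, "y": -0.48, "z": -0.41, "ax": 0, "ay": 0, "az": 0}, {"gripper": 1, "x": 0, "y": -0.55, "z": -0.3, "ax": 0, "ay": 0, "az": 0}, {"gripper": 1, "x": 0, "y": -0.6, "z": -0.18, "ax": 0, "ay": 0, "az": 0}])

```text
clock: 6.72
position: [480.4, 3.9, 86.2]
ee_rot: [0.085, 0.996, 0.0, -0.0]
contact_force: [-0.6, 1.3, -0.5]
gripper_width: 13.0
grasp_force: 58.8
```

Emit:
send_rows(targets=[{"gripper": 1, "x": 0, "y": -0.63, "z": -0.05, "ax": 0, "ay": 0, "az": 0}, {"gripper": 1, "x": 0, "y": -0.62, "z": 0.08, "ax": 0, "ay": 0, "az": 0}, {"gripper": 1, "x": 0, "y": -0.59, "z": 0.21, "ax": 0, "ay": 0, "az": 0}])

```text
clock: 6.97
position: [477.5, -14.5, 83.7]
ee_rot: [0.085, 0.996, -0.0, -0.0]
contact_force: [-2.2, 0.4, 2.5]
gripper_width: 12.9
grasp_force: 59.3
```

Emit:
send_rows(targets=[{"gripper": 1, "x": 0, "y": -0.53, "z": 0.33, "ax": 0, "ay": 0, "az": 0}, {"gripper": 1, "x": 0, "y": -0.46, "z": 0.43, "ax": 0, "ay": 0, "az": 0}, {"gripper": 1, "x": 0, "y": 0, "z": 0, "ax": 0, "ay": 0, "az": 0}])

```text
clock: 7.22
position: [475.7, -24.6, 75.0]
ee_rot: [0.085, 0.996, -0.0, -0.001]
contact_force: [-1.2, -0.5, 1.3]
gripper_width: 12.9
grasp_force: 58.9
```

Emit:
send_rows(targets=[{"gripper": 1, "x": 0, "y": -0.36, "z": 0.52, "ax": 0, "ay": 0, "az": 0}, {"gripper": 1, "x": 0, "y": -0.24, "z": 0.58, "ax": 0, "ay": 0, "az": 0}, {"gripper": 1, "x": 0, "y": 0, "z": 0, "ax": 0, "ay": 0, "az": 0}, {"gripper": 1, "x": 0, "y": 0, "z": 0, "ax": 0, "ay": 0, "az": 0}])

```text
clock: 7.55
position: [475.0, -29.4, 64.1]
ee_rot: [0.085, 0.996, -0.0, -0.001]
contact_force: [-0.3, -2.8, 0.1]
gripper_width: 12.7
grasp_force: 58.8
```

Emit:
send_rows(targets=[{"gripper": 1, "x": 0, "y": -0.11, "z": 0.62, "ax": 0, "ay": 0, "az": 0}, {"gripper": 1, "x": 0, "y": 0, "z": 0, "ax": 0, "ay": 0, "az": 0}, {"gripper": 1, "x": 0, "y": 0, "z": 0, "ax": 0, "ay": 0, "az": 0}])

```text
clock: 7.8
position: [474.9, -30.3, 58.3]
ee_rot: [0.085, 0.996, -0.0, -0.0]
contact_force: [-2.0, -1.3, 1.7]
gripper_width: 12.6
grasp_force: 58.9
```

Emit:
send_rows(targets=[{"gripper": 1, "x": 0, "y": 0.02, "z": 0.63, "ax": 0, "ay": 0, "az": 0}, {"gripper": 1, "x": 0, "y": 0, "z": 0, "ax": 0, "ay": 0, "az": 0}, {"gripper": 1, "x": 0, "y": 0, "z": 0, "ax": 0, "ay": 0, "az": 0}])

```text
clock: 8.05
position: [474.9, -30.0, 52.3]
ee_rot: [0.085, 0.996, -0.0, -0.0]
contact_force: [-1.2, -0.2, 2.0]
gripper_width: 13.2
grasp_force: 59.1
```

Run:
```python
from h import *
F=[]
for i in range(4): im,d,P=wlook('w5'); s=arm.read_state(); F.append(s['contact_force'])
print(s['position'],np.mean(F,0),np.std(F,0),s['wrist_torque'])
```

```text
[474.94099947 -30.0726479   52.4162618 ] [-1.69263553  0.25236082  1.81676995] [0.68760862 0.42026454 0.40048303] [-0.0153396   0.55542164 -0.03361367]
```

Emit:
send_rows(targets=[{"gripper": 1, "x": 0, "y": 0.05, "z": 0.31, "ax": 0, "ay": 0, "az": 0}, {"gripper": 1, "x": 0, "y": 0, "z": 0, "ax": 0, "ay": 0, "az": 0}, {"gripper": 1, "x": 0, "y": 0, "z": 0, "ax": 0, "ay": 0, "az": 0}])

```text
clock: 8.5
position: [475.1, -29.6, 49.3]
ee_rot: [0.085, 0.996, 0.0, 0.0]
contact_force: [-3.0, 0.0, 4.4]
gripper_width: 12.9
grasp_force: 59.3
```

Emit:
send_rows(targets=[{"gripper": 1, "x": 0, "y": 0.1, "z": 0.3, "ax": 0, "ay": 0, "az": 0}, {"gripper": 1, "x": 0, "y": 0, "z": 0, "ax": 0, "ay": 0, "az": 0}, {"gripper": 1, "x": 0, "y": 0, "z": 0, "ax": 0, "ay": 0, "az": 0}])

```text
clock: 8.75
position: [475.2, -28.6, 46.3]
ee_rot: [0.085, 0.996, 0.0, -0.0]
contact_force: [-2.3, 0.8, 4.6]
gripper_width: 12.7
grasp_force: 59.3
```

Run:
```python
from h import *
F=[]
for i in range(4): im,d,P=wlook('w5'); s=arm.read_state(); F.append(s['contact_force'])
print(s['position'],np.mean(F,0),np.std(F,0),s['wrist_torque'])
t,dt=arm.get_image('top'); P=cloud('top',dt).reshape(-1,3); im=t.reshape(-1,3).astype(int)
v=(P[:,0]>510)&(P[:,0]<700)&(abs(P[:,1]+20)<60)
rect(P,v&(P[:,0]>600)&(abs(P[:,2]-70)<4),'fixed')
rect(P,v&(im[:,0]-im[:,2]>35)&(abs(P[:,2]-58)<5),'blank')
save('t2.png',cv2.resize(t[110:285,150:370],None,fx=3.4,fy=3.4,interpolation=3))
```

```text
[475.25382103 -28.65197192  46.30300423] [-2.38454305  0.27963941  4.40702965] [0.64699075 0.40600163 0.77385243] [0.12959822 0.78760791 0.06809653]
fixed 339 [624.  -27.3] [45.4 49.9] 81.1 z [67.  69.4 72.1]
blank 140 [587.4 -18.5] [35.8 26.1] 80.3 z [55.4 57.4 59.7]
```

View pics/t2.png

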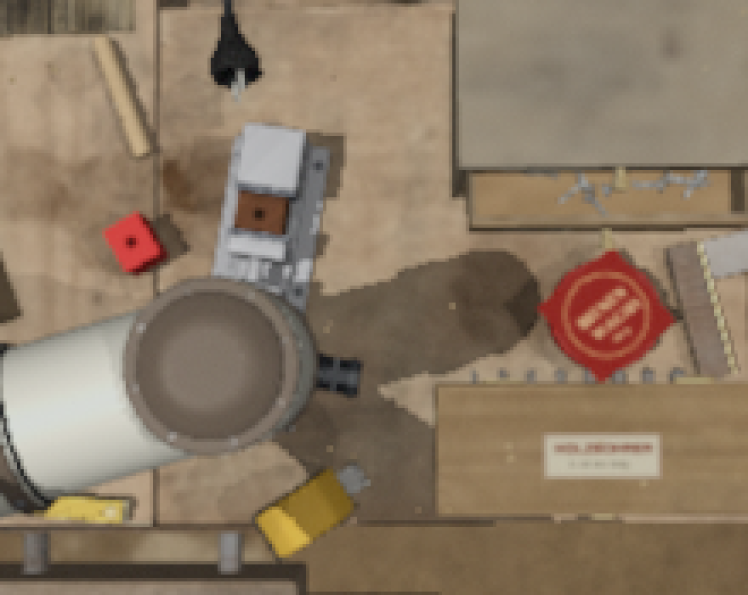

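Emit:
send_rows(targets=[{"gripper": 1, "x": 0, "y": 0.12, "z": 0.29, "ax": 0, "ay": 0, "az": 0}, {"gripper": 1, "x": 0, "y": 0, "z": 0, "ax": 0, "ay": 0, "az": 0}, {"gripper": 1, "x": 0, "y": 0, "z": 0, "ax": 0, "ay": 0, "az": 0}])

```text
clock: 9.25
position: [475.5, -27.5, 43.4]
ee_rot: [0.085, 0.996, -0.0, 0.0]
contact_force: [-2.9, -0.2, 5.3]
gripper_width: 12.8
grasp_force: 59.4
```

Run:
```python
from h import *
F=[]
for i in range(5): arm.get_image('wrist'); s=arm.read_state(); F.append(s['contact_force'])
print(s['position'],np.mean(F,0),np.std(F,0),s['wrist_torque'])
```

```text
[475.47282441 -27.50258962  43.43269113] [-3.21198702  0.22030036  5.44189655] [0.76327164 0.22818949 0.27178298] [0.07179836 0.80014887 0.05494049]
```

Emit:
send_rows(targets=[{"gripper": 1, "x": 0, "y": 0.13, "z": 0.25, "ax": 0, "ay": 0, "az": 0}, {"gripper": 1, "x": 0, "y": 0, "z": 0, "ax": 0, "ay": 0, "az": 0}, {"gripper": 1, "x": 0, "y": 0, "z": 0, "ax": 0, "ay": 0, "az": 0}, {"gripper": 1, "x": 0, "y": 0, "z": 0, "ax": 0, "ay": 0, "az": 0}])

```text
clock: 9.83
position: [475.7, -26.2, 41.0]
ee_rot: [0.085, 0.996, -0.0, 0.0]
contact_force: [-3.1, -0.1, 6.8]
gripper_width: 12.9
grasp_force: 59.5
```

Emit:
send_rows(targets=[{"gripper": 0.3, "x": 0, "y": 0, "z": 0, "ax": 0, "ay": 0, "az": 0}, {"gripper": 0.2, "x": 0, "y": 0, "z": 0, "ax": 0, "ay": 0, "az": 0}, {"gripper": 0.1, "x": 0, "y": 0, "z": 0, "ax": 0, "ay": 0, "az": 0}, {"gripper": 0, "x": 0, "y": 0, "z": 0, "ax": 0, "ay": 0, "az": 0}])

```text
clock: 10.17
position: [476.2, -26.1, 40.7]
ee_rot: [0.085, 0.996, 0.0, 0.0]
contact_force: [-0.3, -1.1, 0.0]
gripper_width: 42.3
grasp_force: 0.0
```

Emit:
send_rows(targets=[{"gripper": 0, "x": 0, "y": 0, "z": -0.5, "ax": 0, "ay": 0, "az": 0}, {"gripper": 0, "x": 0, "y": 0, "z": -1.5, "ax": 0, "ay": 0, "az": 0}, {"gripper": 0, "x": 0, "y": 0, "z": -3, "ax": 0, "ay": 0, "az": 0}, {"gripper": 0, "x": 0, "y": 0, "z": -4, "ax": 0, "ay": 0, "az": 0}, {"gripper": 0, "x": 0, "y": 0, "z": -4, "ax": 0, "ay": 0, "az": 0}])

```text
clock: 10.58
position: [475.0, -26.4, 172.1]
ee_rot: [0.085, 0.996, -0.0, -0.001]
contact_force: [0.7, 0.0, -0.2]
gripper_width: 42.7
grasp_force: 0.0
```

Emit:
send_rows(targets=[{"gripper": -1, "x": -2, "y": 0.4, "z": 0, "ax": 0, "ay": 0, "az": 0}, {"gripper": -1, "x": -3.5, "y": 0.7, "z": 0, "ax": 0, "ay": 0, "az": 0}, {"gripper": -1, "x": -3.5, "y": 0.6, "z": 0, "ax": 0, "ay": 0, "az": 0}, {"gripper": -1, "x": -3, "y": 0.5, "z": 0, "ax": 0, "ay": 0, "az": 0}, {"gripper": -1, "x": -1, "y": 0.3, "z": 0, "ax": 0, "ay": 0, "az": 0}])

```text
clock: 11.0
position: [612.0, -23.6, 170.9]
ee_rot: [0.085, 0.996, 0.0, 0.002]
contact_force: [0.4, 0.3, -0.8]
gripper_width: 85.1
grasp_force: 0.0
```

Run:
```python
from h import *
arm.get_image('wrist')
im,d,P=wlook('w6'); s=arm.read_state(); print(s['position'],s['ee_rot'])
P=P.reshape(-1,3); im=im.reshape(-1,3).astype(int)
P=np.nan_to_num(P,nan=-999)
v=(P[:,0]>440)&(P[:,0]<700)&(abs(P[:,1]+20)<60)
rect(P,v&(P[:,0]>600)&(abs(P[:,2]-69)<4),'fixed')
rect(P,v&(P[:,0]<578)&(P[:,0]>515)&(abs(P[:,2]-65)<4),'jaw+plate')
rect(P,v&(P[:,0]<508)&(P[:,2]>20)&(im.sum(1)<230)&(P[:,2]<95),'knob')
rect(P,v&(P[:,0]>565)&(P[:,0]<606)&(im[:,0]-im[:,2]>35)&(abs(P[:,2]-58)<5),'blank')
```

```text
[609.72944286 -23.42071843 170.17938294] [ 8.48910176e-02  9.96390235e-01 -3.31106723e-06  1.24114850e-04]
fixed 3003 [624.2 -25.2] [46.6 49.5] 80.6 z [67.4 68.9 70.1]
jaw+plate 2374 [545.7 -11.1] [46.  52.4] 79.8 z [63.2 65.  68.2]
knob 883 [479.5 -29. ] [14.9 39.7] 78.9 z [57.8 62.  64. ]
blank 13 [575.9 -10.9] [5.7 1.7] 73.8 z [55.6 56.9 58. ]
```

View pics/w6.png

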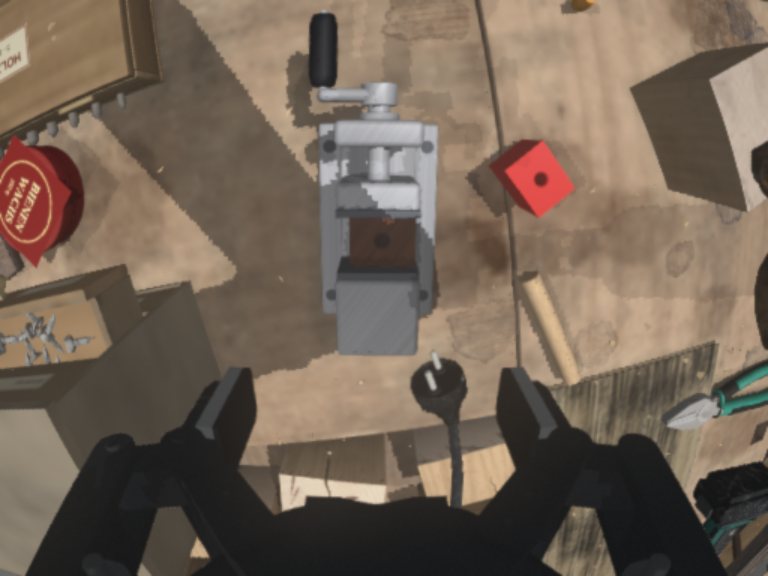

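Run:
```python
from h import *
w=np.load('pics/w6.npz')
def kn(P,im,n):
    P=np.nan_to_num(P.reshape(-1,3),nan=-999); im=im.reshape(-1,3).astype(int)
    m=(P[:,0]>450)&(P[:,0]<498)&(abs(P[:,1]+29)<16)&(P[:,2]>25)&(P[:,2]<95)&(im.sum(1)<240)
    rect(P,m,n)
kn(w['P'],w['im'],'w6'); im,d,P=wlook('w7'); kn(P,im,'w7')
for c in('top','scene'):
    im,d=arm.get_image(c); kn(cloud(c,d),im,c)
print(arm.read_state()['position'])
```

```text
w6 861 [479.3 -28.9] [14.9 39.3] 79.0 z [58. 62. 64.]
w7 840 [479.3 -29. ] [14.6 39.1] 78.6 z [58.4 62.  64. ]
top 77 [479.3 -30.7] [12.5 37.7] 78.8 z [59.1 62.8 65.2]
scene 98 [477.3 -26.2] [13.4 40.6] 80.7 z [55.3 61.2 63.9]
[607.06063608 -23.57373401 170.67899516]
```

Run:
```python
from h import *
for n,yc,tz,xm in(('w3',-7.5,85.9,500),('w4',-24,74.7,500),('w5',-28.6,46.3,500)):
    w=np.load(f'pics/{n}.npz'); P=np.nan_to_num(w['P'].reshape(-1,3),nan=-999); 
    for xs in((455,470),(470,485)):
        m=(P[:,0]>xs[0])&(P[:,0]<xs[1])&(abs(P[:,1]-yc)<6)&(P[:,2]>20)
        print(n,xs,m.sum(),np.percentile(P[m][:,2],[5,50,90,98]).round(1),'minus tcp',np.round(np.percentile(P[m][:,2],[50,90])-tz,1))
```

```text
w3 (455, 470) 2588 [ 80.6 150.2 159.5 164.6] minus tcp [64.3 73.6]
w3 (470, 485) 684 [ 83.   85.2 140.2 155.7] minus tcp [-0.7 54.3]
w4 (455, 470) 3344 [ 70.9 138.8 149.5 154. ] minus tcp [64.1 74.8]
w4 (470, 485) 624 [73.  75.  76.2 92.5] minus tcp [0.3 1.5]
w5 (455, 470) 3167 [ 41.6 109.2 119.4 121.4] minus tcp [62.9 73.1]
w5 (470, 485) 631 [43.7 45.8 48.2 64.2] minus tcp [-0.5  1.9]
```

The crank sprang back to about 7.63 rad when I opened abruptly: the knob is at z 57, though the grip itself never slipped. There is plenty of time, so I'll retighten and ease off gently before releasing.

Emit:
send_rows(targets=[{"gripper": 0, "x": 2, "y": -0.5, "z": 0, "ax": 0, "ay": 0, "az": 0}, {"gripper": 0, "x": 3.5, "y": -0.6, "z": 0, "ax": 0, "ay": 0, "az": 0}, {"gripper": 0, "x": 3.5, "y": -0.6, "z": 0, "ax": 0, "ay": 0, "az": 0}, {"gripper": 0, "x": 3, "y": -0.6, "z": 0, "ax": 0, "ay": 0, "az": 0}, {"gripper": 0, "x": 0.8, "y": -0.3, "z": 0, "ax": 0, "ay": 0, "az": 0}])

```text
clock: 11.67
position: [471.5, -28.2, 170.9]
ee_rot: [0.085, 0.996, 0.0, -0.002]
contact_force: [-0.5, 0.6, 0.3]
gripper_width: 42.8
grasp_force: 0.0
```

Emit:
send_rows(targets=[{"gripper": 0, "x": 0, "y": 0, "z": 1.5, "ax": 0, "ay": 0, "az": 0}, {"gripper": 0, "x": 0, "y": 0, "z": 2.5, "ax": 0, "ay": 0, "az": 0}, {"gripper": 0, "x": 0, "y": 0, "z": 1, "ax": 0, "ay": 0, "az": 0}, {"gripper": 0, "x": 0, "y": 0, "z": 0, "ax": 0, "ay": 0, "az": 0}, {"gripper": 0, "x": 0, "y": 0, "z": 0, "ax": 0, "ay": 0, "az": 0}])

```text
clock: 12.08
position: [477.2, -27.7, 121.1]
ee_rot: [0.084, 0.996, -0.0, -0.0]
contact_force: [0.6, 0.3, -0.4]
gripper_width: 42.8
grasp_force: 0.0
```

Emit:
send_rows(targets=[{"gripper": 0, "x": 0.1, "y": -0.1, "z": 1.5, "ax": 0, "ay": 0, "az": 0}, {"gripper": 0, "x": 0, "y": 0, "z": 2.5, "ax": 0, "ay": 0, "az": 0}, {"gripper": 0, "x": 0, "y": 0, "z": 1.8, "ax": 0, "ay": 0, "az": 0}, {"gripper": 0, "x": 0, "y": 0, "z": 0, "ax": 0, "ay": 0, "az": 0}, {"gripper": 0.2, "x": 0, "y": 0, "z": 0, "ax": 0, "ay": 0, "az": 0}])

```text
clock: 12.5
position: [476.7, -28.4, 63.4]
ee_rot: [0.084, 0.996, -0.0, 0.0]
contact_force: [-0.1, -0.8, -0.2]
gripper_width: 34.7
grasp_force: 0.0
```

Emit:
send_rows(targets=[{"gripper": 0.4, "x": 0, "y": 0, "z": 0, "ax": 0, "ay": 0, "az": 0}, {"gripper": 0.6, "x": 0, "y": 0, "z": 0, "ax": 0, "ay": 0, "az": 0}, {"gripper": 1, "x": 0, "y": 0, "z": 0, "ax": 0, "ay": 0, "az": 0}, {"gripper": 1, "x": 0, "y": 0, "z": 0, "ax": 0, "ay": 0, "az": 0}, {"gripper": 1, "x": 0, "y": 0, "z": 0, "ax": 0, "ay": 0, "az": 0}])

```text
clock: 12.92
position: [477.4, -28.3, 64.0]
ee_rot: [0.085, 0.996, 0.0, 0.002]
contact_force: [1.5, -1.0, 3.5]
gripper_width: 12.6
grasp_force: 58.5
```

Run:
```python
from h import *
F=[]
for i in range(4): arm.get_image('wrist'); s=arm.read_state(); F.append(s['contact_force'])
print(s['position'],np.mean(F,0).round(2),s['gripper_width'])
v=1.345
for k in range(8):
    a,b=v+k*.1,v+k*.1+.1; print(round(b,3),round(-3*(np.sin(b)-np.sin(a)),2),round(-3*(np.cos(b)-np.cos(a)),2))
```

```text
[477.36655389 -28.33533639  63.43772616] [ 1.37 -1.89  3.86] 12.760710039945124
1.445 -0.05 0.3
1.545 -0.02 0.3
1.645 0.01 0.3
1.745 0.04 0.3
1.845 0.07 0.29
1.945 0.1 0.28
2.045 0.12 0.27
2.145 0.15 0.26
```

Emit:
send_rows(targets=[{"gripper": 1, "x": 0, "y": -0.05, "z": 0.3, "ax": 0, "ay": 0, "az": 0}, {"gripper": 1, "x": 0, "y": -0.02, "z": 0.3, "ax": 0, "ay": 0, "az": 0}, {"gripper": 1, "x": 0, "y": 0.01, "z": 0.3, "ax": 0, "ay": 0, "az": 0}, {"gripper": 1, "x": 0, "y": 0.04, "z": 0.3, "ax": 0, "ay": 0, "az": 0}, {"gripper": 1, "x": 0, "y": 0, "z": 0, "ax": 0, "ay": 0, "az": 0}])

```text
clock: 13.53
position: [477.4, -28.2, 50.6]
ee_rot: [0.084, 0.996, 0.0, 0.001]
contact_force: [3.8, -0.5, 2.0]
gripper_width: 12.4
grasp_force: 58.4
```

Emit:
send_rows(targets=[{"gripper": 1, "x": 0, "y": 0.07, "z": 0.29, "ax": 0, "ay": 0, "az": 0}, {"gripper": 1, "x": 0, "y": 0.1, "z": 0.28, "ax": 0, "ay": 0, "az": 0}, {"gripper": 1, "x": 0, "y": 0, "z": 0, "ax": 0, "ay": 0, "az": 0}, {"gripper": 1, "x": 0, "y": 0, "z": 0, "ax": 0, "ay": 0, "az": 0}])

```text
clock: 13.87
position: [477.7, -26.4, 45.2]
ee_rot: [0.084, 0.996, 0.0, 0.001]
contact_force: [3.5, 0.2, 4.1]
gripper_width: 13.2
grasp_force: 58.6
```

```bash
cat > f.py <<'E'
from h import *
F=[]
for i in range(4): arm.get_image('wrist'); s=arm.read_state(); F.append(s['contact_force'])
print(s['position'],np.mean(F,0).round(2),s['clock'])
E
python3 f.py
```

```text
[477.70877609 -26.50823829  45.39470139] [ 3.71 -0.05  3.94] 14.0667
```

Emit:
send_rows(targets=[{"gripper": 1, "x": 0, "y": 0.12, "z": 0.27, "ax": 0, "ay": 0, "az": 0}, {"gripper": 1, "x": 0, "y": 0.15, "z": 0.26, "ax": 0, "ay": 0, "az": 0}, {"gripper": 1, "x": 0, "y": 0, "z": 0, "ax": 0, "ay": 0, "az": 0}, {"gripper": 1, "x": 0, "y": 0, "z": 0, "ax": 0, "ay": 0, "az": 0}])

```text
clock: 14.4
position: [478.3, -23.8, 40.4]
ee_rot: [0.084, 0.996, 0.0, 0.001]
contact_force: [4.8, -0.1, 5.8]
gripper_width: 12.6
grasp_force: 58.9
```

```bash
python3 f.py
```

```text
[478.20719788 -23.83388823  40.37629329] [3.91 0.15 7.24] 14.6
```

Emit:
send_rows(targets=[{"gripper": 1, "x": 0, "y": -0.07, "z": -0.13, "ax": 0, "ay": 0, "az": 0}, {"gripper": 1, "x": 0, "y": -0.08, "z": -0.13, "ax": 0, "ay": 0, "az": 0}, {"gripper": 1, "x": 0, "y": 0, "z": 0, "ax": 0, "ay": 0, "az": 0}, {"gripper": 1, "x": 0, "y": 0, "z": 0, "ax": 0, "ay": 0, "az": 0}])

```text
clock: 14.93
position: [477.9, -25.4, 43.0]
ee_rot: [0.084, 0.996, 0.0, 0.001]
contact_force: [3.6, -0.2, 5.8]
gripper_width: 12.6
grasp_force: 58.9
```

```bash
python3 f.py
```

```text
[477.96251696 -25.41078918  43.03263906] [ 3.71 -0.38  7.01] 15.1333
```

Emit:
send_rows(targets=[{"gripper": 1, "x": 0, "y": -0.06, "z": -0.13, "ax": 0, "ay": 0, "az": 0}, {"gripper": 1, "x": 0, "y": -0.06, "z": -0.14, "ax": 0, "ay": 0, "az": 0}, {"gripper": 1, "x": 0, "y": 0, "z": 0, "ax": 0, "ay": 0, "az": 0}, {"gripper": 1, "x": 0, "y": 0, "z": 0, "ax": 0, "ay": 0, "az": 0}])

```text
clock: 15.47
position: [477.7, -26.6, 45.7]
ee_rot: [0.084, 0.996, 0.0, 0.001]
contact_force: [3.5, -0.2, 5.9]
gripper_width: 12.7
grasp_force: 58.8
```

```bash
python3 f.py
```

```text
[477.68556884 -26.63752245  45.61933903] [ 4.67 -0.05  6.47] 15.6667
```

Emit:
send_rows(targets=[{"gripper": 1, "x": 0, "y": -0.05, "z": -0.14, "ax": 0, "ay": 0, "az": 0}, {"gripper": 1, "x": 0, "y": -0.04, "z": -0.14, "ax": 0, "ay": 0, "az": 0}, {"gripper": 1, "x": 0, "y": 0, "z": 0, "ax": 0, "ay": 0, "az": 0}, {"gripper": 1, "x": 0, "y": 0, "z": 0, "ax": 0, "ay": 0, "az": 0}])

```text
clock: 16.0
position: [477.5, -27.6, 48.3]
ee_rot: [0.085, 0.996, 0.0, 0.001]
contact_force: [4.4, -0.8, 5.2]
gripper_width: 12.8
grasp_force: 58.8
```

```bash
python3 f.py
```

```text
[477.51255706 -27.57547882  48.31425839] [ 4.89 -0.66  5.25] 16.2
```

Emit:
send_rows(targets=[{"gripper": 1, "x": 0, "y": -0.03, "z": -0.15, "ax": 0, "ay": 0, "az": 0}, {"gripper": 1, "x": 0, "y": -0.02, "z": -0.15, "ax": 0, "ay": 0, "az": 0}, {"gripper": 1, "x": 0, "y": 0, "z": 0, "ax": 0, "ay": 0, "az": 0}, {"gripper": 1, "x": 0, "y": 0, "z": 0, "ax": 0, "ay": 0, "az": 0}])

```text
clock: 16.53
position: [477.3, -28.3, 51.2]
ee_rot: [0.085, 0.996, 0.0, 0.001]
contact_force: [4.9, -1.4, 4.9]
gripper_width: 12.8
grasp_force: 58.7
```

```bash
python3 f.py
```

```text
[477.31598991 -28.22865344  51.17937397] [ 5.18 -1.44  4.95] 16.7333
```

Emit:
send_rows(targets=[{"gripper": 0.6, "x": 0, "y": 0, "z": 0, "ax": 0, "ay": 0, "az": 0}, {"gripper": 0.4, "x": 0, "y": 0, "z": 0, "ax": 0, "ay": 0, "az": 0}, {"gripper": 0.2, "x": 0, "y": 0, "z": 0, "ax": 0, "ay": 0, "az": 0}, {"gripper": 0, "x": 0, "y": 0, "z": 0, "ax": 0, "ay": 0, "az": 0}])

```text
clock: 17.07
position: [474.3, -28.7, 49.9]
ee_rot: [0.085, 0.996, -0.001, -0.002]
contact_force: [0.7, 0.1, -0.4]
gripper_width: 42.7
grasp_force: 0.0
```

```bash
cat > k.py <<'E'
from h import *
def kn(P,im,n):
    P=np.nan_to_num(P.reshape(-1,3),nan=-999); im=im.reshape(-1,3).astype(int)
    m=(P[:,0]>450)&(P[:,0]<498)&(abs(P[:,1]+29)<12)&(P[:,2]>25)&(P[:,2]<75)&(im.sum(1)<240)
    rect(P,m,n)
im,d,P=wlook('w8'); kn(P,im,'w8'); s=arm.read_state(); print(s['position'],s['contact_force'],s['clock'])
E
python3 k.py
```

```text
w8 2136 [477.3 -28.5] [15.  41.5] 79.6 z [56.6 62.1 63.8]
[474.79488755 -28.5593996   50.15922041] [-0.40814566  0.90888832  0.82767722] 17.1167
```

Emit:
send_rows(targets=[{"gripper": 0, "x": 0, "y": 0, "z": -0.5, "ax": 0, "ay": 0, "az": 0}, {"gripper": 0, "x": 0, "y": 0, "z": -1.5, "ax": 0, "ay": 0, "az": 0}, {"gripper": 0, "x": 0, "y": 0, "z": -3, "ax": 0, "ay": 0, "az": 0}, {"gripper": 0, "x": 0, "y": 0, "z": -4, "ax": 0, "ay": 0, "az": 0}, {"gripper": 0, "x": 0, "y": 0, "z": -3, "ax": 0, "ay": 0, "az": 0}])

```text
clock: 17.53
position: [476.3, -28.4, 173.4]
ee_rot: [0.084, 0.996, -0.0, 0.0]
contact_force: [1.4, 0.2, -0.5]
gripper_width: 42.7
grasp_force: 0.0
```

Emit:
send_rows(targets=[{"gripper": -1, "x": -2, "y": 0.4, "z": 0, "ax": 0, "ay": 0, "az": 0}, {"gripper": -1, "x": -3.5, "y": 0.8, "z": 0, "ax": 0, "ay": 0, "az": 0}, {"gripper": -1, "x": -3.5, "y": 0.7, "z": 0, "ax": 0, "ay": 0, "az": 0}, {"gripper": -1, "x": -3, "y": 0.6, "z": 0, "ax": 0, "ay": 0, "az": 0}, {"gripper": -1, "x": -1.2, "y": 0.3, "z": 0, "ax": 0, "ay": 0, "az": 0}])

```text
clock: 17.95
position: [614.3, -22.9, 170.8]
ee_rot: [0.085, 0.996, -0.0, 0.001]
contact_force: [-0.4, 1.0, 0.5]
gripper_width: 85.3
grasp_force: 0.0
```

```bash
cat > v.py <<'E'
from h import *
import sys
for i in range(3): arm.get_image('wrist')
im,d,P=wlook(sys.argv[1]); s=arm.read_state(); print(s['position'],s['ee_rot'],s['gripper_width'])
P=np.nan_to_num(P.reshape(-1,3),nan=-999)
v=(P[:,0]>440)&(P[:,0]<700)&(abs(P[:,1]+20)<60)
rect(P,v&(P[:,0]>600)&(abs(P[:,2]-69)<4),'fixed')
rect(P,v&(P[:,0]<578)&(P[:,0]>515)&(abs(P[:,2]-65)<4),'jaw+plate')
E
python3 v.py w9
```

```text
[610.16208478 -23.04453851 170.34819032] [ 8.48867847e-02  9.96389988e-01 -7.97489963e-05 -1.10375471e-03] 85.53290173857746
fixed 3001 [624.5 -25.2] [46.4 50. ] 80.2 z [67.4 68.9 70.1]
jaw+plate 2413 [546.4 -11.2] [46. 51.] 79.7 z [63.  65.  68.2]
```

Emit:
send_rows(targets=[{"gripper": -1, "x": 0, "y": 0, "z": 2, "ax": 0, "ay": 0, "az": 0}, {"gripper": -1, "x": 0, "y": 0, "z": 3, "ax": 0, "ay": 0, "az": 0}, {"gripper": -1, "x": 0, "y": 0, "z": 3, "ax": 0, "ay": 0, "az": 0}, {"gripper": -1, "x": 0, "y": 0, "z": 2, "ax": 0, "ay": 0, "az": 0}, {"gripper": -1, "x": 0, "y": 0, "z": 1, "ax": 0, "ay": 0, "az": 0}])

```text
clock: 18.57
position: [607.9, -23.3, 58.4]
ee_rot: [0.085, 0.996, -0.001, -0.003]
contact_force: [0.1, 0.2, 0.2]
gripper_width: 85.3
grasp_force: 0.0
```

Emit:
send_rows(targets=[{"gripper": -1, "x": 0, "y": 0, "z": 1, "ax": 0, "ay": 0, "az": 0}, {"gripper": -1, "x": 0, "y": 0, "z": 0, "ax": 0, "ay": 0, "az": 0}, {"gripper": -1, "x": 0, "y": 0, "z": 0, "ax": 0, "ay": 0, "az": 0}, {"gripper": -1, "x": 0, "y": 0, "z": 0, "ax": 0, "ay": 0, "az": 0}])

```text
clock: 18.9
position: [612.1, -22.8, 52.5]
ee_rot: [0.084, 0.996, 0.0, 0.001]
contact_force: [-0.1, -0.1, 0.8]
gripper_width: 85.6
grasp_force: 0.0
```

```bash
python3 f.py
```

```text
[611.7211463  -22.85289954  51.988657  ] [-0.19 -0.19  0.32] 19.1
```

Emit:
send_rows(targets=[{"gripper": -0.6, "x": 0.1, "y": 0, "z": 0.2, "ax": 0, "ay": 0, "az": 0}, {"gripper": -0.3, "x": 0, "y": 0, "z": 0, "ax": 0, "ay": 0, "az": 0}, {"gripper": -0.1, "x": 0, "y": 0, "z": 0, "ax": 0, "ay": 0, "az": 0}, {"gripper": 0.1, "x": 0, "y": 0, "z": 0, "ax": 0, "ay": 0, "az": 0}, {"gripper": 1, "x": 0, "y": 0, "z": 0, "ax": 0, "ay": 0, "az": 0}])

```text
clock: 19.52
position: [610.5, -22.5, 49.1]
ee_rot: [0.085, 0.996, 0.0, 0.0]
contact_force: [-0.1, 1.5, 0.9]
gripper_width: 45.2
grasp_force: 63.0
```

Emit:
send_rows(targets=[{"gripper": 1, "x": 0, "y": 0, "z": 0, "ax": 0, "ay": 0, "az": 0}, {"gripper": 1, "x": 0, "y": 0, "z": 0, "ax": 0, "ay": 0, "az": 0}, {"gripper": 1, "x": 0, "y": 0, "z": 0, "ax": 0, "ay": 0, "az": 0}])

```text
clock: 19.77
position: [610.5, -22.5, 49.1]
ee_rot: [0.085, 0.996, 0.0, 0.0]
contact_force: [0.3, 2.7, 0.7]
gripper_width: 45.4
grasp_force: 62.9
```

```bash
python3 f.py
```

```text
[610.44622212 -22.48955974  49.10073499] [-0.39  2.96  1.58] 19.9667
```

Firm grip on the fixed jaw. Lifting gently.

Emit:
send_rows(targets=[{"gripper": 1, "x": 0, "y": 0, "z": -0.3, "ax": 0, "ay": 0, "az": 0}, {"gripper": 1, "x": 0, "y": 0, "z": -0.6, "ax": 0, "ay": 0, "az": 0}, {"gripper": 1, "x": 0, "y": 0, "z": -0.6, "ax": 0, "ay": 0, "az": 0}, {"gripper": 1, "x": 0, "y": 0, "z": -0.5, "ax": 0, "ay": 0, "az": 0}, {"gripper": 1, "x": 0, "y": 0, "z": 0, "ax": 0, "ay": 0, "az": 0}])

```text
clock: 20.38
position: [610.6, -23.0, 69.8]
ee_rot: [0.085, 0.996, 0.0, 0.001]
contact_force: [0.9, 0.2, -7.3]
gripper_width: 45.0
grasp_force: 62.7
```

```bash
cat > l.py <<'E'
from h import *
import sys
im,d,P=wlook(sys.argv[1]); s=arm.read_state(); print(s['position'],s['ee_rot'],s['gripper_width'],s['contact_force'].round(1),s['wrist_torque'].round(2),s['clock'])
P=P.reshape(-1,3); dz=s['position'][2]-49
m=(P[:,0]>513)&(P[:,0]<575)&(abs(P[:,1]+12)<26)&(abs(P[:,2]-65-dz)<9)
q=P[m]; c,*_=np.linalg.lstsq(np.c_[q[:,:2]-q[:,:2].mean(0),np.ones(len(q))],q[:,2],rcond=None); print('tilt deg',np.degrees(c[:2]).round(1),'z-dz',c[2]-dz,len(q))
rect(P,m,'jaw')
E
python3 l.py w10
```

```text
[610.38154601 -22.91128083  69.34711622] [8.47627096e-02 9.96401068e-01 1.07253551e-04 4.29011989e-04] 45.15880402365613 [-0.9 -0.4 -8.7] [ 0.03 -0.07  0.02] 20.4333
tilt deg [ 2.8 -0.4] z-dz 64.64686685863381 11003
jaw 11003 [544.6 -11.1] [45.9 65.8] 81.7 z [79.1 85.3 88.6]
```

Emit:
send_rows(targets=[{"gripper": 1, "x": 0, "y": 0, "z": -0.5, "ax": 0, "ay": 0, "az": 0}, {"gripper": 1, "x": 0, "y": 0, "z": -0.8, "ax": 0, "ay": 0, "az": 0}, {"gripper": 1, "x": 0, "y": 0, "z": -1, "ax": 0, "ay": 0, "az": 0}, {"gripper": 1, "x": 0, "y": 0, "z": -1, "ax": 0, "ay": 0, "az": 0}, {"gripper": 1, "x": 0, "y": 0, "z": -1, "ax": 0, "ay": 0, "az": 0}])

```text
clock: 20.85
position: [610.5, -22.7, 113.4]
ee_rot: [0.085, 0.996, 0.0, 0.001]
contact_force: [-0.7, 0.0, -7.0]
gripper_width: 45.3
grasp_force: 62.7
```

Emit:
send_rows(targets=[{"gripper": 1, "x": 0, "y": 0, "z": -1, "ax": 0, "ay": 0, "az": 0}, {"gripper": 1, "x": 0, "y": 0, "z": -1, "ax": 0, "ay": 0, "az": 0}, {"gripper": 1, "x": 0, "y": 0, "z": -1, "ax": 0, "ay": 0, "az": 0}, {"gripper": 1, "x": 0, "y": 0, "z": -1, "ax": 0, "ay": 0, "az": 0}, {"gripper": 1, "x": 0, "y": 0, "z": -1, "ax": 0, "ay": 0, "az": 0}])

```text
clock: 21.27
position: [610.0, -22.8, 163.0]
ee_rot: [0.085, 0.996, 0.0, -0.0]
contact_force: [0.5, 0.2, -8.0]
gripper_width: 45.0
grasp_force: 62.6
```

Emit:
send_rows(targets=[{"gripper": 1, "x": 0, "y": 0, "z": -1, "ax": 0, "ay": 0, "az": 0}, {"gripper": 1, "x": 0, "y": 0, "z": -1, "ax": 0, "ay": 0, "az": 0}, {"gripper": 1, "x": 0, "y": 0, "z": -0.9, "ax": 0, "ay": 0, "az": 0}, {"gripper": 1, "x": 0, "y": 0, "z": -0.5, "ax": 0, "ay": 0, "az": 0}, {"gripper": 1, "x": 0, "y": 0, "z": -0.3, "ax": 0, "ay": 0, "az": 0}])

```text
clock: 21.68
position: [610.5, -22.7, 200.0]
ee_rot: [0.085, 0.996, 0.0, 0.001]
contact_force: [0.1, -0.1, -6.9]
gripper_width: 45.0
grasp_force: 62.7
```

Emit:
send_rows(targets=[{"gripper": 1, "x": 0, "y": 0, "z": 0, "ax": 0, "ay": 0, "az": 0}, {"gripper": 1, "x": 0, "y": 0, "z": 0, "ax": 0, "ay": 0, "az": 0}, {"gripper": 1, "x": 0, "y": 0, "z": 0, "ax": 0, "ay": 0, "az": 0}, {"gripper": 1, "x": 0, "y": 0, "z": 0, "ax": 0, "ay": 0, "az": 0}, {"gripper": 1, "x": 0, "y": 0, "z": 0, "ax": 0, "ay": 0, "az": 0}])

```text
clock: 22.1
position: [609.9, -22.8, 198.3]
ee_rot: [0.085, 0.996, -0.0, -0.001]
contact_force: [0.3, -0.3, -8.7]
gripper_width: 45.2
grasp_force: 62.7
```

```bash
python3 l.py w11
python3 - <<'E'
from h import *
im,d=arm.get_image('scene'); a=cv2.resize(im[100:280,130:330],None,fx=3,fy=3,interpolation=3)
b=cv2.imread('pics/w11.png')[:,:,::-1][100:480,250:520]; b=cv2.resize(b,None,fx=0.74,fy=0.74)
c=np.zeros((540,800,3),np.uint8); c[:540,:600]=a; c[:b.shape[0],600:800]=b[:,:200]; save('fin.png',c)
E
```

```text
[610.00682063 -22.80619499 198.40456324] [ 8.47136057e-02  9.96405229e-01 -1.15613186e-04 -4.58902919e-04] 45.04058146172146 [-0.6 -0.1 -8.3] [-0.03 -0.09  0.02] 22.15
tilt deg [ 2.4 -0.1] z-dz 64.33029134572703 10928
jaw 10928 [544.7 -11. ] [45.9 65.8] 81.6 z [208.1 214.  217.2]
```

View pics/fin.png

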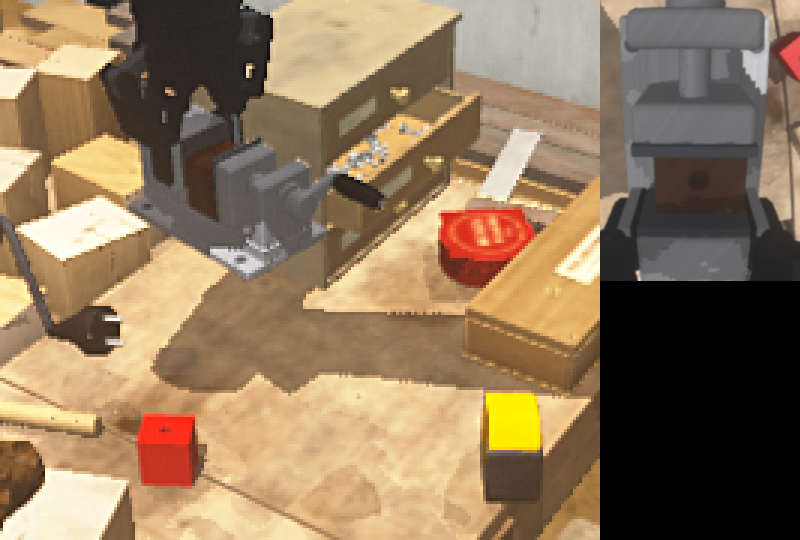

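The vise is held about 15 cm up and level. The blank is clamped at (205,185), and nothing else on the bench has moved.

```bash
python3 -c "
from bench import arm; print(arm.job_done())"
```

```text
the job is handed in; nothing more can be done
None
```

I wound the crank clockwise until the blank was clamped (about 7 N on the knob), and handed the job in at about 22 s with the vise held level about 15 cm up by its fixed jaw; the crank sprang back to about 7.63 rad on release, roughly 0.3 rad past where the jaw meets the blank.

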